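# Put the coil spring back in its bin and hold its label holder pressed home

## Task

Take the steel coil spring that stands on the bench in front of the bins, stand it upright in the empty picking bin and let go of it. Then take that bin's black label holder, push it straight down behind the front lip of the same bin, card facing out to the front, against the spring in the slot until it sits fully home on the lip, and finish while still holding it pressed down there, because I will put its two screws in while you hold it. Leave the other things where they are.

Things in the scene. Friction and masses are not known exactly. Their poses are not given: they have to be found in the camera images.
- coil: Steel coil spring of a shock absorber, dark, 37 mm in diameter and 66 mm tall (handle it as a solid cylinder), about 0.2 kg. It stands upright on the bench in front of the bins at the start (not the one lying far right). Origin: centre of its underside, z up.
- label_holder: Black plastic label holder with a white card, 64 mm wide (y), 67 mm tall, standing on two legs on the bench. Legs 22 mm long, 4.5 mm thick, 9 mm apart: the front one (-x) is 64 mm wide with 2 screw holes, the rear one, the tongue, 56 mm wide. Across them a web, 18 mm thick (x), 22 to 27 mm up. Origin: midway between the legs, level with their feet; card faces -x, z up; about 0.06 kg.
- holder_grip (a point): Where to grip the label holder: middle of its upright flat card frame, which is 10 mm thick (x), 64 mm wide and reaches from 27 to 67 mm above the feet; this point is 52 mm above the feet. Grip across the 10 mm. Axes as label_holder.
- holder_card (a point): Centre of the card face of the label holder, 5 mm in front of (-x) its middle plane, 47.5 mm above the feet.
- coil_bin: The empty grey picking bin, fixed, 148 mm deep (x), 96 mm wide; of the three alike in a row on a low steel tray, the one with no part in it and no label holder. Origin: centre of its underside, 4 mm above the bench; front to -x. Side walls 40 mm high, back 50 mm, floor 3 mm thick; the clear space for parts is 126 mm deep, 90 mm wide, its middle at bin_floor.
- lip_top (a point): Middle of the top of that bin's front lip (4 mm thick, 34 mm above its origin). Behind it (+x) a slot 10 mm wide, 62 mm long (y), 31 mm deep takes the holder's tongue; a 3 mm wall, 2 mm lower than the lip, closes it to the rear. Home: the web sits on the lip, front leg outside, holder's origin 22 mm below this point, same axes.
- bin_floor (a point): Middle of the clear floor of the coil bin, on its upper side; axes as coil_bin.
- slot_spring (a joint): How far the leaf spring in the slot is pressed down, m: 0 free (its top 15 mm below the top of the lip), 0.007 when the label holder is home. It pushes up with 3 N at first touch and about 10 N at home, and lifts the holder again when that is let go.
- caliper: Gold brake caliper, 48x63x41 mm, lying in one of the other bins; to be left alone.
- pad_box: Small red carton, 43x60x16 mm, lying in the remaining bin; to be left alone.
- screwdriver: Screwdriver with amber handle, 25x192x25 mm, on the bench; to be left alone.
- hex_key: Dark hex key, 32x94x8 mm, lying on the bench; to be left alone.
There are look-alikes about, which are no part of the job. There is more than one size of the coil; the one meant has the size given above.

How it is judged:
On the way, in this order (a step that is already met when the one before it is completed fails the run):
1. the coil spring stands upright and released on the floor of its empty bin (x of coil in the frame of bin_floor between -0.06 and 0.06 m and y of coil in the frame of bin_floor between -0.045 and 0.045 m and z of coil in the frame of bin_floor below 0.004 m and angle between coil's own z axis and vertical below 0.12 rad and contact force between coil and the fingers below 0.1 N and linear speed of coil below 0.02 m/s), for 0.3 s.
2. the tongue of the label holder is behind the lip and touches the spring in the slot (value of joint slot_spring above 0.0015 m and contact force between label_holder and coil_bin above 1 N), for 0.1 s.
At the end, for the whole second after the job is handed in: Holder gripped (>2 N) and pressed home: feet 20.5 mm or more below lip top, within 4 mm (x), 4.5 mm (y) of lip middle, tilt under 0.1 rad, card to the front, slot spring in over 5.5 mm, over 6 N on the bin, at rest; coil upright (0.12 rad), not held, on that bin's floor (z of label_holder in the frame of lip_top below -0.0205 m and x of label_holder in the frame of lip_top between -0.004 and 0.004 m and y of label_holder in the frame of lip_top between -0.0045 and 0.0045 m and x of holder_card in the frame of lip_top below 0 m and angle between label_holder's own z axis and vertical below 0.1 rad and value of joint slot_spring above 0.0055 m and contact force between label_holder and the fingers above 2 N and contact force between label_holder and coil_bin above 6 N and linear speed of label_holder below 0.01 m/s and x of coil in the frame of bin_floor between -0.06 and 0.06 m and y of coil in the frame of bin_floor between -0.045 and 0.045 m and z of coil in the frame of bin_floor below 0.004 m and angle between coil's own z axis and vertical below 0.12 rad and contact force between coil and the fingers below 0.1 N); the arm keeps its last pose, push and grip.
It fails at once if the caliper in its bin is disturbed (over 20 mm) (distance of caliper from where it was at the start of the episode above 0.02 m).
It fails at once if the red carton in its bin is disturbed (over 20 mm) (distance of pad_box from where it was at the start of the episode above 0.02 m).
It fails at once if the screwdriver is disturbed (over 20 mm) (distance of screwdriver from where it was at the start of the episode above 0.02 m).
It fails at once if the hex key is disturbed (over 20 mm) (distance of hex_key from where it was at the start of the episode above 0.02 m).
It also fails if it takes over 67 s, if anything falls off the work surface, if the arm or the gripper's body presses on something with over 40 N, if the wrist force passes 120 N, or if a joint passes its speed limit or range.

## Robot

A 7-joint arm with a two-finger parallel gripper is mounted at the origin on a cart in front of the work surface, level with it; the furniture and walls round the work are solid. World frame = base frame: x ahead of the robot, y to its left, z up, the work surface at z = 0. Lengths are in m, angles in rad, forces in N, time in s.
With the tool pointing down it reaches from about 0.4 to 0.9 m from the base axis. Payload 5.5 kg.
Tool frame: the origin (TCP) lies at the very end of the fingers, on their centre line; the grasp point (between the pads) lies 19 mm behind it; z points along the fingers, y is the line along which they close (so a half turn about z gives the same grasp; the last joint's range is limited). The gripper opens to 92 mm and grips with 3 to 60 N. Pads are 19 mm wide; open, the fingers measure 130 mm over their backs; the gripper's body (75 mm by 190 mm) begins 47 mm behind the grasp point.
Start: joints at [-0.854, 0.501, -0.427, 1.55, 0.221, 1.138, -0.21], TCP at [0.285, 0.584, 0.227] pointing down, gripper open.
Joint ranges: [-2.88, 2.88], [-0.31, 2.03], [-1.54, 1.56], [0.2, 2.42], [-1.41, 4.55], [0.19, 2.02], [-2.57, 2.57]. Speed limits (rad/s): [2.57, 2.57, 3.14, 3.14, 3.14, 3.14, 3.14].

## Interface

Orientations are given as a rotation vector (axis times angle).
In Python, from workcell import env, vision, workorder, nets gives the robot as it stands.
- The arm moves only by the tool arm_command, never from a script. Its argument "rows" is a list of rows, each a list of 5 numbers: the gripper command: -1 is fully open, 1 is shut, values between are in proportion, then the shift along the tool's x, y, z in cm, then the turn about the tool's z in degrees. A call has 1 to 12 rows; each row is the pose to reach, as a shift and turn from the pose commanded when the call began, along the tool's axes at that moment; what a row does not reach only later rows make up. A row lasts 1/12 s, in which the tool goes at most 41.7 mm and 7.16 degrees, less where a joint would pass 70% of its speed; a pose out of reach is approached as far as the arm can. A call with a gripper value outside its range is refused whole. The fingers move at their own pace and stop on an object; "newtons" is the grip in N (left out, the last holds). Time passes only in rows, so rows that repeat a pose let the fingers close. It gives the time, the measured TCP pose, the force, the opening and the grip force at its end, in the units of the state.
- env.read_state(): the state, without advancing time (a new reading comes with each control period).
- vision.capture(name): name is "scene" or "top" or "wrist"; returns a dict with "color" (384x512x3 uint8, red, green, blue), "depth" (384x512 float32, m along the optical axis (not along the pixel's ray), 0 where there is no reading), "K" (3x3 intrinsics, pixels), "k1" (the pictures are not rectified: a ray, as slopes to the right and down, at radius r is drawn at 1 + k1 r^2 times it, then the intrinsics apply), "pose" (4x4, takes a point from camera to world coordinates). Camera axes: x right, y up, looking along -z (the intrinsics and any distortion apply to the point x, -y, -z); pixel columns grow to the right and rows downward; lengths in m; the calibration is good to about 2 mm. A picture is of the moment at which its call begins.
- workorder.hand_in(): hands the job in; it is judged then, once.
Trained networks look in a picture, given as the dict that the camera call returned (one of the last four; its "shot" number tells which), for a name from the list of things; names that differ only in an ending like _2 or _b are one class to them, and where a whole thing is asked for, a point or a joint stands for the part that bears it (a point fixed in the world has none). Each returns a list of dicts, best first, with "score" (0 to 1); they miss things now and then, are a little off and sometimes report something else, mostly with a low value. They report only what shows in the picture. A call takes as long as a camera call. They do not tell look-alikes from the thing itself.
- nets.regions_of(target, picture): "pixels" (384x512 bool, what is visible of it) and "bbox" ([left, top, right, bottom] in pixels, round what is visible of it).
- nets.landmark_of(target, picture): "uv" ([column, row] in pixels: a listed point, or the origin of a listed thing).
The state is a dict: "clock": time; "joint_pos": joint angles; "dq": joint speeds; "joint_efforts": joint torques, N m; "ee_pos": TCP position; "orientation": TCP orientation; "force": force on the tool from outside, world axes, zero at the start; "wrist_torque": the same for the moment, N m; "gripper_width": finger opening in m; "grasp_force": force on a finger pad.
Only numpy, scipy, OpenCV 4.12 (cv2) and the standard library are available. Lean on these libraries where they do the work, as an engineer would, in place of code of your own. Each camera call takes 0.05 s, during which the arm holds its last target. There are 200 camera calls.

## Working session

There is one attempt and no reset: what is moved stays moved. The work goes in short steps, Python scripts to look and compute and a tool call to move; the robot and the scene stay as the last step left them, time stands still between calls to the robot, and variables do not carry over. Pictures are saved under pics/ and viewed, at most 11 in all, crops included, and the job is handed in when it is done.

Besides the shell and the picture viewer there is one more tool, called after ">>>" as a command line: name --pt "numbers of a row" for each row, then --argument value for the rest. arm_command: Moves the arm, as the interface text tells. Its arguments: {"type":"object","properties":{"rows":{"type":"array","items":{"type":"array","items":{"type":"number"}}},"newtons":{"type":"number"}},"required":["rows"]}

```bash
mkdir -p pics; ls
cat > h.py <<'E'
import numpy as np, cv2, pickle
from workcell import env, vision, workorder, nets
def save(p,name): cv2.imwrite(f'pics/{name}.png',cv2.cvtColor(p['color'],cv2.COLOR_RGB2BGR))
def und(p,uv):
    uv=np.atleast_2d(np.asarray(uv,float)); K=p['K']
    d=np.c_[(uv[:,0]-K[0,2])/K[0,0],(uv[:,1]-K[1,2])/K[1,1]]; s=d.copy()
    for _ in range(20): s=d/(1+p['k1']*(s**2).sum(1,keepdims=True))
    return s
def ray(p,uv):
    s=und(p,uv); T=p['pose']
    return T[:3,3],np.c_[s[:,0],-s[:,1],-np.ones(len(s))]@T[:3,:3].T
def at_z(p,uv,z):
    o,d=ray(p,uv); return o+d*((z-o[2])/d[:,2])[:,None]
def cloud(p,mask=None):
    m=p['depth']>0
    if mask is not None: m&=mask
    v,u=np.nonzero(m); o,d=ray(p,np.c_[u,v]); return o+d*p['depth'][v,u][:,None]
def tri(obs):
    A=0;b=0
    for p,uv in obs:
        o,d=ray(p,uv); d=d[0]/np.linalg.norm(d[0]); M=np.eye(3)-np.outer(d,d); A=A+M;b=b+M@o
    return np.linalg.solve(A,b)
E
python3 - <<'E'
from h import *
np.set_printoptions(precision=4,suppress=True)
s=env.read_state(); print(s)
for n in ['scene','top']:
    p=vision.capture(n); save(p,n+'0'); print(n,p['pose'],p['K'][0],p['k1'])
    for t in ['coil','label_holder','coil_bin','caliper','pad_box','screwdriver','hex_key']:
        for r in nets.regions_of(t,p)[:4]:
            c=cloud(p,r['pixels']); print(t,round(r['score'],2),r['bbox'],np.percentile(c,[3,50,97],axis=0).round(3).tolist() if len(c) else '')
    for t in ['coil','label_holder','holder_grip','holder_card','coil_bin','lip_top','bin_floor']:
        for r in nets.landmark_of(t,p)[:4]: print('L',t,round(r['score'],2),np.round(r['uv'],1))
E
```

```text
pics
{'clock': 0.0, 'joint_pos': array([-0.8538,  0.5019, -0.4267,  1.5514,  0.2208,  1.1383, -0.2103]), 'dq': array([ 0.0007, -0.0007,  0.0005, -0.0017, -0.0016,  0.0015,  0.0012]), 'joint_efforts': array([  0.001 , -56.6606,  -5.8161, -27.9117,  -0.0685,   0.0307,
         0.0002]), 'ee_pos': array([0.2847, 0.5836, 0.2257]), 'orientation': array([-0.7066, -3.0606,  0.003 ]), 'force': array([ 0.3842, -0.7359,  0.353 ]), 'wrist_torque': array([ 0.0328, -0.0068,  0.0489]), 'grasp_force': 0.0, 'gripper_width': 0.09202043456625217}
scene [[ 0.5655  0.4416 -0.6966 -0.1375]
 [-0.8248  0.3006 -0.4789 -0.6105]
 [-0.0021  0.8453  0.5342  0.5446]
 [ 0.      0.      0.      1.    ]] [420.7592   0.     247.8623] -0.13682739063157923
coil 0.73 [131.7, 162.6, 159.1, 208.8] [[0.38, 0.02, -0.001], [0.406, 0.041, 0.04], [0.507, 0.152, 0.09]]
coil 0.62 [178.9, 179.5, 194.7, 209.0] [[0.432, -0.056, -0.0], [0.45, -0.039, 0.022], [0.516, 0.026, 0.067]]
label_holder 0.82 [239.6, 199.3, 263.3, 240.4] [[0.445, -0.241, 0.001], [0.45, -0.211, 0.035], [0.522, -0.165, 0.068]]
label_holder 0.59 [167.5, 220.2, 1
[... 2521 characters left out ...]
46, -0.181, 0.068]]
screwdriver 0.2 [128.5, 112.1, 176.6, 184.3] [[0.528, 0.03, 0.004], [0.607, 0.086, 0.008], [0.674, 0.125, 0.053]]
hex_key 0.51 [212.6, 243.5, 250.0, 256.8] [[0.353, -0.138, 0.003], [0.357, -0.104, 0.007], [0.374, -0.056, 0.01]]
hex_key 0.18 [266.3, 206.8, 292.5, 216.7] [[0.447, -0.239, 0.023], [0.451, -0.213, 0.065], [0.46, -0.183, 0.068]]
L coil 0.88 [167.9 231.5]
L coil 0.48 [201.5 213.9]
L label_holder 0.8 [279.3 211.7]
L label_holder 0.75 [240.5 145.2]
L holder_grip 0.71 [281.6 209.6]
L holder_grip 0.58 [242.6 144.6]
L holder_card 0.62 [156.7 142. ]
L holder_card 0.6 [278.6 212.8]
L coil_bin 0.84 [155.6 150.1]
L lip_top 0.57 [149.4 179.2]
L bin_floor 0.7 [159.  145.1]
```

View pics/scene0.png

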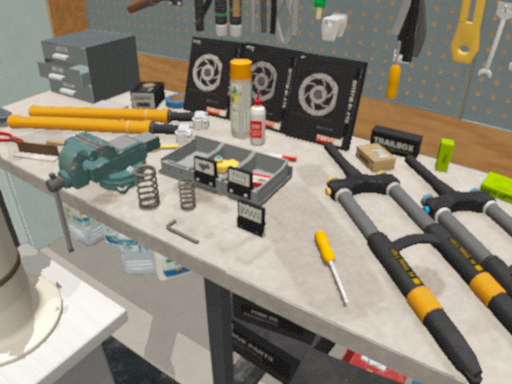

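View pics/top0.png

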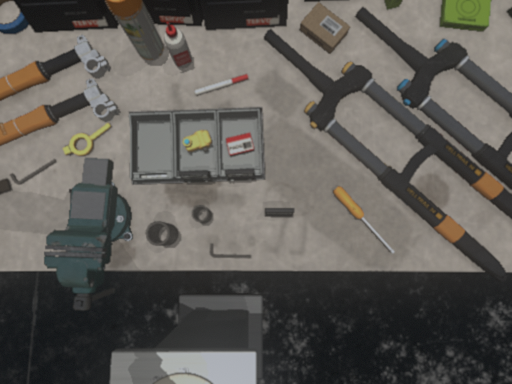

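Target coil: the smaller one at top image (202,214). Empty bin: the left one at (153,147). Holder on the bench at (279,212). Next I'll measure them more finely.

Run:
```python
from h import *
np.set_printoptions(precision=4,suppress=True)
p=vision.capture('top'); c=cloud(p); w=vision.capture('wrist'); print(w['pose'],w['K'][0],w['k1'])
def rng(c,n): print(n,len(c),np.percentile(c,[1,50,99],axis=0).round(4).tolist())
def box(c,x0,x1,y0,y1,z0,z1): return c[(c[:,0]>x0)&(c[:,0]<x1)&(c[:,1]>y0)&(c[:,1]<y1)&(c[:,2]>z0)&(c[:,2]<z1)]
k=box(c,.42,.48,-.075,-.01,.055,.08); rng(k,'coiltop'); print(cv2.minEnclosingCircle(k[:,:2].astype(np.float32)))
k=box(c,.37,.43,.0,.08,.075,.12); rng(k,'tall'); print(cv2.minEnclosingCircle(k[:,:2].astype(np.float32)))
k=box(c,.43,.48,-.26,-.16,.055,.09); rng(k,'holder');print(cv2.minAreaRect(k[:,:2].astype(np.float32)))
k=box(c,.5,.7,-.2,.14,.036,.06); rng(k,'bins');print(cv2.minAreaRect(k[:,:2].astype(np.float32)))
k=box(c,.2,.5,.12,.4,.02,.4); rng(k,'vise')
k=box(c,.3,.7,.3,.6,.0,.4); rng(k,'left')
rng(box(c,.3,.6,-.3,.02,-.01,.004),'bench')
```

```text
[[ 0.4379 -0.8557 -0.2758  0.2098]
 [ 0.899   0.4166  0.1348  0.6213]
 [-0.0004 -0.307   0.9517  0.3844]
 [ 0.      0.      0.      1.    ]] [339.9664   0.     259.2732] -0.034416362247961095
coiltop 101 [[0.4315, -0.0569, 0.0554], [0.4487, -0.0391, 0.0645], [0.4662, -0.0208, 0.0681]]
((0.44850075244903564, -0.03847687691450119), 0.018618404865264893)
tall 217 [[0.3805, 0.0213, 0.0758], [0.4052, 0.041, 0.089], [0.4299, 0.0695, 0.0925]]
((0.40506163239479065, 0.04601120576262474), 0.025310581550002098)
holder 156 [[0.4496, -0.2407, 0.0558], [0.4553, -0.2096, 0.0662], [0.4599, -0.1784, 0.0691]]
((0.45467644929885864, -0.20957016944885254), (0.06234104186296463, 0.010884623974561691), 89.90463256835938)
bins 1823 [[0.5251, -0.1697, 0.0363], [0.6188, -0.01, 0.0453], [0.6833, 0.1263, 0.0581]]
((0.6078855395317078, -0.021936237812042236), (0.16704827547073364, 0.2966960668563843), 1.8726356029510498)
vise 6189 [[0.2592, 0.1316, 0.0273], [0.3905, 0.1794, 0.1032], [0.4962, 0.2439, 0.1412]]
left 4324 [[0.3297, 0.302, 0.0], [0.5588, 0.3659, 0.0018], [0.6938, 0.4371, 0.0486]]
bench 13378 [[0.3247, -0.2974, -0.0042], [0.4354, -0.1607, -0.0006], [0.5943, 0.0167, 0.0033]]
```

>>> arm_command --pt "-1 -4 -4 -4.4 0" --pt "-1 -8 -8 -4.4 -5" --pt "-1 -12 -12 -4.4 -10" --pt "-1 -15 -15 -4.4 -15" --pt "-1 -18 -18 -4.4 -20" --pt "-1 -21 -21 -4.4 -26" --pt "-1 -24 -24.5 -4.4 -26" --pt "-1 -27 -28 -4.4 -26" --pt "-1 -30 -31 -4.4 -26" --pt "-1 -33 -34 -4.4 -26" --pt "-1 -36 -37 -4.4 -26" --pt "-1 -39 -40 -4.4 -26"

```text
clock: 2.6
ee_pos: [0.438, 0.1184, 0.2712]
orientation: [-0.0, 3.14, 0.0]
force: [0.1, 0.1, 0.1]
gripper_width: 0.0921
grasp_force: 0.0
```

>>> arm_command --pt "-1 -1.5 -4 0 0" --pt "-1 -3.2 -8 0 0" --pt "-1 -3.2 -8.8 0 0" --pt "-1 -3.2 -8.8 0 0" --pt "-1 -3.2 -8.8 0 0"

```text
clock: 3.02
ee_pos: [0.4696, 0.0323, 0.2706]
orientation: [-0.003, -3.141, -0.001]
force: [-1.0, -0.0, -0.2]
gripper_width: 0.0918
grasp_force: 0.0
```

```bash
cat > m.py <<'E'
from h import *
np.set_printoptions(precision=4,suppress=True)
def rng(c,n): print(n,len(c),np.percentile(c,[1,50,99],axis=0).round(4).tolist() if len(c) else '')
def box(c,x0,x1,y0,y1,z0,z1): return c[(c[:,0]>x0)&(c[:,0]<x1)&(c[:,1]>y0)&(c[:,1]<y1)&(c[:,2]>z0)&(c[:,2]<z1)]
E
python3 - <<'E'
from m import *
s=env.read_state(); print(s['ee_pos'],s['orientation'])
p=vision.capture('wrist'); save(p,'w1'); c=cloud(p); pickle.dump(p,open('w1.pkl','wb'))
k=box(c,.42,.48,-.075,-.01,.055,.08); rng(k,'coiltop')
if len(k):print(cv2.minEnclosingCircle(k[:,:2].astype(np.float32)))
k=box(c,.5,.7,.01,.14,.036,.06); rng(k,'bin')
rng(box(c,.5,.56,.04,.11,.03,.06),'lip')
for t in ['coil_bin','lip_top','bin_floor','coil']:
    for r in nets.landmark_of(t,p)[:3]: print(t,r['score'],r['uv'],[at_z(p,r['uv'],z)[0] for z in (0.004,.007,.038)])
E
```

```text
[0.4696 0.0323 0.2706] [-0.0027 -3.1413 -0.0008]
coiltop 416 [[0.4327, -0.056, 0.0555], [0.451, -0.0407, 0.0653], [0.4684, -0.0203, 0.0678]]
((0.4505254328250885, -0.0381297692656517), 0.018844179809093475)
bin 1202 [[0.5277, 0.0151, 0.0361], [0.5647, 0.0322, 0.045], [0.6373, 0.1258, 0.0471]]
lip 505 [[0.5272, 0.041, 0.0301], [0.532, 0.076, 0.035], [0.5456, 0.1095, 0.0386]]
coil_bin 0.63 [289.8, 241.7] [array([0.6056, 0.0749, 0.004 ]), array([0.604 , 0.0746, 0.007 ]), array([0.588 , 0.0715, 0.038 ])]
lip_top 0.97 [289.7, 203.5] [array([0.5489, 0.0732, 0.004 ]), array([0.5477, 0.0729, 0.007 ]), array([0.5358, 0.07  , 0.038 ])]
bin_floor 0.68 [290.5, 245.3] [array([0.6111, 0.076 , 0.004 ]), array([0.6096, 0.0757, 0.007 ]), array([0.5931, 0.0726, 0.038 ])]
coil 0.82 [267.6, 92.8] [array([0.4058, 0.0428, 0.004 ]), array([0.4056, 0.0428, 0.007 ]), array([0.4042, 0.042 , 0.038 ])]
coil 0.64 [200.4, 129.1] [array([ 0.4495, -0.0407,  0.004 ]), array([ 0.449 , -0.0402,  0.007 ]), array([ 0.4444, -0.0348,  0.038 ])]
```

View pics/w1.png

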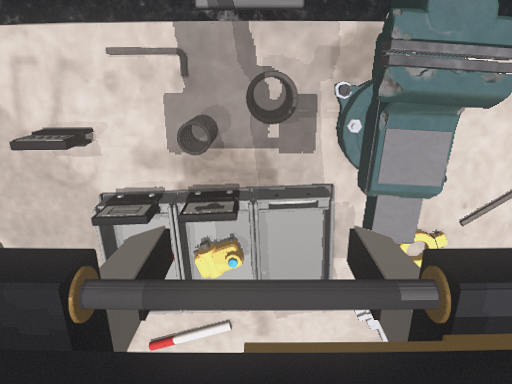

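The picture shows the coil at (197,134), the tall look-alike at (272,97), the empty bin at (293,235). Positions agree; going to grasp the coil.

>>> arm_command --pt "-0.3 1 -4 3 0" --pt "-0.3 2 -7.1 6 0" --pt "-0.3 2 -7.1 10 0" --pt "-0.3 2 -7.1 13 0" --pt "-0.3 2 -7.1 16 0" --pt "-0.3 2 -7.1 16 0" --pt "-0.3 2 -7.1 18 0" --pt "-0.3 2 -7.1 20 0" --pt "-0.3 2 -7.1 22 0" --pt "-0.3 2 -7.1 23.4 0" --pt "-0.3 2 -7.1 23.4 0"

```text
clock: 4.18
ee_pos: [0.4491, -0.0376, 0.036]
orientation: [0.003, -3.139, -0.001]
force: [-0.5, 0.0, -0.3]
gripper_width: 0.0596
grasp_force: 0.0
```

>>> arm_command --pt "0.4 0 0 0 0" --pt "0.4 0 0 0 0" --pt "0.4 0 0 0 0" --pt "0.4 0 0 0 0" --pt "0.4 0 0 0 0" --pt "0.4 0 0 0 0" --newtons 15

```text
clock: 4.68
ee_pos: [0.4509, -0.0386, 0.0379]
orientation: [-0.0, 3.139, 0.0]
force: [-1.0, 0.7, 7.0]
gripper_width: 0.0367
grasp_force: 15.0
```

>>> arm_command --pt "0.4 0 0 -3 0" --pt "0.4 0 0 -7 0" --pt "0.4 0 0 -11 0" --pt "0.4 0 0 -13 0" --pt "0.4 -3 2 -13 0" --pt "0.4 -6 4 -13 0" --pt "0.4 -9 6 -13 0" --pt "0.4 -12 8 -13 0" --pt "0.4 -15 10 -13 0" --pt "0.4 -18.5 11.5 -13 0" --pt "0.4 -18.5 11.5 -13 0" --pt "0.4 -18.5 11.5 -13 0"

```text
clock: 5.68
ee_pos: [0.6353, 0.0778, 0.1655]
orientation: [0.003, -3.14, -0.001]
force: [-1.2, -0.0, -1.9]
gripper_width: 0.0369
grasp_force: 15.0
```

Run:
```python
from m import *
s=env.read_state(); print(s['ee_pos'],s['orientation'],s['grasp_force'],s['gripper_width'])
p=vision.capture('scene'); save(p,'s2'); cv2.imwrite('pics/s2c.png',cv2.resize(cv2.cvtColor(p['color'][80:240,120:320],cv2.COLOR_RGB2BGR),(800,640))[:600])
p=vision.capture('wrist');c=cloud(p); pickle.dump(p,open('w2.pkl','wb'))
rng(box(c,.6,.67,.05,.11,.06,.2),'coil')
for t in ['lip_top','bin_floor','coil_bin']:
    for r in nets.landmark_of(t,p)[:3]: print(t,r['score'],r['uv'],[at_z(p,r['uv'],z)[0] for z in (0.004,.007,.038)])
```

```text
[0.6353 0.0778 0.1655] [ 0.0031 -3.1403 -0.0009] 14.998276233673096 0.03688649372287694
coil 7437 [[0.6149, 0.0511, 0.1303], [0.6231, 0.0778, 0.1759], [0.6503, 0.1077, 0.1988]]
lip_top 0.88 [256.1, 55.7] [array([0.5331, 0.0738, 0.004 ]), array([0.5333, 0.0738, 0.007 ]), array([0.535 , 0.0741, 0.038 ])]
bin_floor 0.84 [259.7, 140.1] [array([0.6084, 0.0771, 0.004 ]), array([0.6079, 0.0771, 0.007 ]), array([0.6023, 0.0771, 0.038 ])]
coil_bin 0.85 [260.0, 132.2] [array([0.6009, 0.0774, 0.004 ]), array([0.6004, 0.0774, 0.007 ]), array([0.5956, 0.0773, 0.038 ])]
```

View pics/s2c.png

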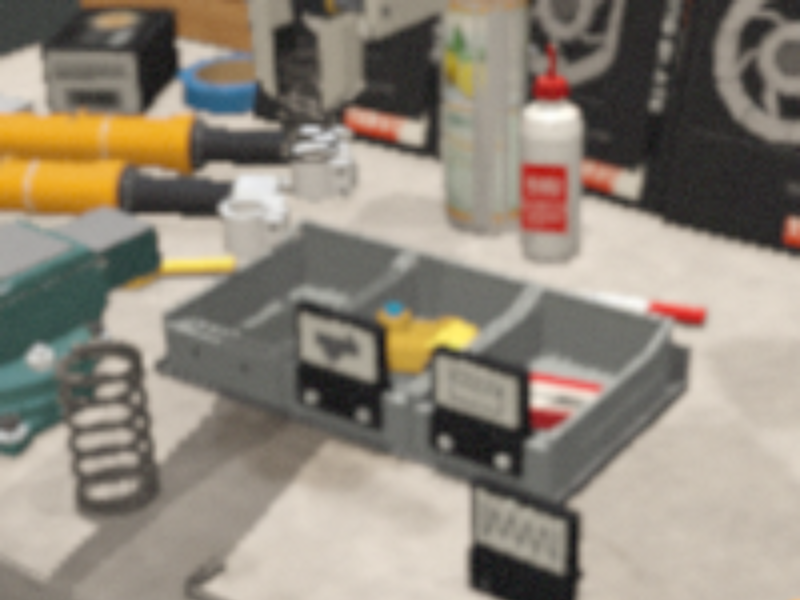

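The coil hangs upright in the gripper at (310,90) and the bin at (290,270) is empty. Lowering it.

>>> arm_command --pt "0.4 0 0 3 0" --pt "0.4 0 0 6 0" --pt "0.4 0 0 9 0" --pt "0.4 0 0 11 0" --pt "0.4 0 0 11.5 0" --pt "0.4 0 0 11.8 0" --pt "0.4 0 0 12.0 0" --pt "0.4 0 0 12.1 0" --pt "0.4 0 0 12.1 0"

```text
clock: 6.68
ee_pos: [0.6359, 0.0764, 0.0473]
orientation: [0.0, 3.139, 0.001]
force: [0.5, -0.2, -1.5]
gripper_width: 0.0367
grasp_force: 15.0
```

>>> arm_command --pt "0.4 0 0 0.1 0" --pt "0.4 0 0 0.2 0" --pt "0.4 0 0 0.2 0" --pt "0.4 0 0 0.2 0"

```text
clock: 7.02
ee_pos: [0.636, 0.0765, 0.045]
orientation: [0.0, 3.139, 0.0]
force: [0.3, -0.1, 6.4]
gripper_width: 0.0366
grasp_force: 15.0
```

Contact with the floor felt (6 N up); releasing partially and lifting.

>>> arm_command --pt "0.1 0 0 0 0" --pt "-0.05 0 0 0 0" --pt "-0.2 0 0 0 0" --pt "-0.2 0 0 0 0" --pt "-0.2 0 0 0 0" --pt "-0.2 0 0 -1.5 0" --pt "-0.2 0 0 -4 0" --pt "-0.2 0 0 -8 0" --pt "-0.2 0 0 -12 0" --pt "-1 0 0 -16 0" --pt "-1 0 0 -18 0" --pt "-1 0 0 -18 0"

```text
clock: 8.02
ee_pos: [0.6384, 0.077, 0.2304]
orientation: [0.0, 3.131, 0.002]
force: [1.4, -0.0, 0.1]
gripper_width: 0.0708
grasp_force: 0.0
```

Run:
```python
from m import *
s=env.read_state(); print(s['ee_pos'],s['orientation'])
p=vision.capture('wrist');c=cloud(p); pickle.dump(p,open('w3.pkl','wb'));save(p,'w3')
k=box(c,.58,.68,.03,.12,.06,.09);rng(k,'coil'); print(cv2.minEnclosingCircle(k[:,:2].astype(np.float32)))
for t in ['lip_top','bin_floor','coil_bin','coil']:
    for r in nets.landmark_of(t,p)[:2]: print(t,r['score'],r['uv'],[at_z(p,r['uv'],z)[0] for z in (.007,.038)])
rng(box(c,.5,.56,.05,.105,.030,.045),'lip')
k=box(c,.56,.65,.0,.15,.036,.052)
for y0 in np.arange(.02,.14,.004): print(round(y0,3),((k[:,1]>y0)&(k[:,1]<y0+.004)).sum(),end='; ')
```

```text
[0.6384 0.077  0.2304] [0.0001 3.1309 0.0023]
coil 556 [[0.617, 0.0592, 0.0606], [0.6335, 0.0763, 0.0719], [0.6522, 0.0946, 0.0739]]
((0.6350768804550171, 0.07692286372184753), 0.018722208216786385)
lip_top 0.65 [254.2, 50.2] [array([0.5316, 0.0722, 0.007 ]), array([0.5333, 0.0726, 0.038 ])]
bin_floor 0.65 [258.4, 124.0] [array([0.6086, 0.0766, 0.007 ]), array([0.6041, 0.0767, 0.038 ])]
coil_bin 0.85 [260.9, 114.7] [array([0.5984, 0.0794, 0.007 ]), array([0.5947, 0.0792, 0.038 ])]
coil 0.57 [260.8, 145.7] [array([0.6332, 0.0793, 0.007 ]), array([0.6267, 0.0792, 0.038 ])]
lip 464 [[0.5285, 0.0506, 0.0313], [0.5322, 0.0773, 0.0363], [0.5468, 0.1042, 0.0389]]
0.02 140; 0.024 330; 0.028 305; 0.032 122; 0.036 0; 0.04 0; 0.044 0; 0.048 0; 0.052 0; 0.056 1; 0.06 22; 0.064 28; 0.068 23; 0.072 22; 0.076 24; 0.08 25; 0.084 27; 0.088 30; 0.092 5; 0.096 0; 0.1 0; 0.104 0; 0.108 0; 0.112 0; 0.116 6; 0.12 277; 0.124 166; 0.128 0; 0.132 0; 0.136 0;
```

View pics/w3.png

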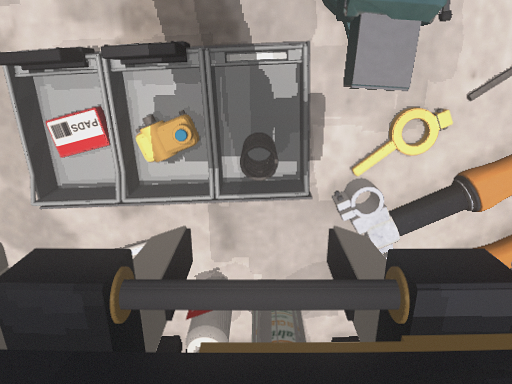

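Picture: coil stands upright in the empty bin at (258,155), undisturbed neighbours. Closer look at the slot.

>>> arm_command --pt "-1 2 0 3 0" --pt "-1 4 0 6 0" --pt "-1 5 0 8 0" --pt "-1 5 0 8 0" --pt "-1 5 0 8 0"

```text
clock: 8.68
ee_pos: [0.5831, 0.0761, 0.1418]
orientation: [0.001, -3.137, 0.001]
force: [0.0, 0.2, -0.5]
gripper_width: 0.0917
grasp_force: 0.0
```

Run:
```python
from m import *
s=env.read_state(); print(s['ee_pos'],s['orientation'])
p=vision.capture('wrist');c=cloud(p); pickle.dump(p,open('w4.pkl','wb'))
print(p['pose'])
for t in ['lip_top','bin_floor','coil_bin']:
    for r in nets.landmark_of(t,p)[:2]: print(t,r['score'],r['uv'],[at_z(p,r['uv'],z)[0] for z in (.007,.038)])
# rectified orthophoto at z=.038, 0.25mm/px : x .51-.57 (down=-x), y .01-.14
X,Y=np.meshgrid(np.arange(.575,.505,-.0002),np.arange(.145,.01,-.0002),indexing='ij')
def proj(p,P):
    T=p['pose']; q=(P-T[:3,3])@T[:3,:3]; s=np.c_[q[:,0]/-q[:,2],-q[:,1]/-q[:,2]]
    s=s*(1+p['k1']*(s**2).sum(1,keepdims=True)); K=p['K']; return s[:,0]*K[0,0]+K[0,2],s[:,1]*K[1,1]+K[1,2]
u,v=proj(p,np.c_[X.ravel(),Y.ravel(),np.full(X.size,.038)])
o=cv2.remap(p['color'],u.reshape(X.shape).astype(np.float32),v.reshape(X.shape).astype(np.float32),cv2.INTER_CUBIC)
for i,x in enumerate(np.arange(.57,.51,-.01)): cv2.putText(o,f'{x:.2f}',(0,int((.575-x)/.0002)),0,.35,(255,0,0)); cv2.line(o,(0,int((.575-x)/.0002)),(8,int((.575-x)/.0002)),(255,0,0))
for y in np.arange(.14,.01,-.01): cv2.line(o,(int((.145-y)/.0002),0),(int((.145-y)/.0002),8),(255,0,0))
cv2.imwrite('pics/o4.png',cv2.cvtColor(o,cv2.COLOR_RGB2BGR)); print(o.shape)
```

```text
[0.5831 0.0761 0.1418] [ 0.0005 -3.1371  0.0009]
[[-0.0009 -0.9531 -0.3025  0.5003]
 [ 1.     -0.0012  0.0007  0.0766]
 [-0.0011 -0.3025  0.9531  0.2998]
 [ 0.      0.      0.      1.    ]]
lip_top 0.62 [258.7, 119.9] [array([0.535 , 0.0758, 0.007 ]), array([0.5313, 0.0759, 0.038 ])]
bin_floor 0.64 [259.1, 199.3] [array([0.607 , 0.0762, 0.007 ]), array([0.5957, 0.0762, 0.038 ])]
coil_bin 0.97 [260.4, 193.3] [array([0.6012, 0.0774, 0.007 ]), array([0.5905, 0.0773, 0.038 ])]
(350, 675, 3)
```

View pics/o4.png

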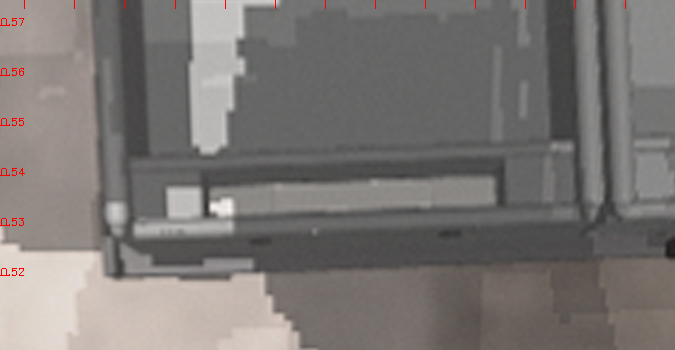

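Picture: slot spans columns 204–503, lip at rows ~215–228, bin yawed about +2°. Let me fit that numerically.

```bash
cat >> m.py <<'E'
def proj(p,P):
    T=p['pose']; q=(P-T[:3,3])@T[:3,:3]; s=np.c_[q[:,0]/-q[:,2],-q[:,1]/-q[:,2]]
    s=s*(1+p['k1']*(s**2).sum(1,keepdims=True)); K=p['K']; return s[:,0]*K[0,0]+K[0,2],s[:,1]*K[1,1]+K[1,2]
def ortho(p,O,yaw,z,xs,ys):
    X,Y=np.meshgrid(xs,ys,indexing='ij'); c,s=np.cos(yaw),np.sin(yaw)
    P=np.c_[(O[0]+c*X-s*Y).ravel(),(O[1]+s*X+c*Y).ravel(),np.full(X.size,z)]
    u,v=proj(p,P); g=cv2.cvtColor(p['color'],cv2.COLOR_RGB2GRAY)
    return cv2.remap(g,u.reshape(X.shape).astype(np.float32),v.reshape(X.shape).astype(np.float32),cv2.INTER_LINEAR).astype(float)
E
python3 - <<'E'
from m import *
from scipy.ndimage import gaussian_filter1d as gf
O=(.531,.0755); d=.00025
for n in ['w1','w3','w4']:
    p=pickle.load(open(n+'.pkl','rb')); print(n)
    xs=np.arange(-.02,.03,d); ys=np.arange(-.042,.042,d)
    # yaw: sharpness of row-mean profile gradient
    best=[]
    for yw in np.arange(-.02,.09,.005):
        g=gf(ortho(p,O,yw,.038,xs,ys).mean(1),2); best.append((np.abs(np.gradient(g))**2).sum())
    print(' yaw scores',np.arange(-.02,.09,.005)[np.argmax(best)],np.round(best,1))
    yw=.037
    im=ortho(p,O,yw,.038,xs,np.arange(-.027,.027,d)); g=np.gradient(gf(im.mean(1),2))
    idx=[i for i in range(1,len(g)-1) if abs(g[i])>abs(g[i-1]) and abs(g[i])>=abs(g[i+1]) and abs(g[i])>.5]
    print(' x edges',[(round(xs[i]*1000,1),round(g[i],1)) for i in idx])
    ys=np.arange(-.055,.055,d); im=ortho(p,O,yw,.036,np.arange(.003,.010,d),ys); g=np.gradient(gf(im.mean(0),2))
    idx=[i for i in range(1,len(g)-1) if abs(g[i])>abs(g[i-1]) and abs(g[i])>=abs(g[i+1]) and abs(g[i])>1]
    print(' slot y edges',[(round(ys[i]*1000,1),round(g[i],1)) for i in idx])
    im=ortho(p,O,yw,.044,np.arange(.03,.08,d),ys); g=np.gradient(gf(im.mean(0),2))
    idx=[i for i in range(1,len(g)-1) if abs(g[i])>abs(g[i-1]) and abs(g[i])>=abs(g[i+1]) and abs(g[i])>1]
    print(' wall y edges',[(round(ys[i]*1000,1),round(g[i],1)) for i in idx])
    c=cloud(p); k=box(c,.545,.69,-.2,.14,.040,.056); print(' rect',cv2.minAreaRect(k[:,:2].astype(np.float32)))
    k=box(c,.565,.66,.115,.135,.040,.048); 
    if len(k)>50: print(' side wall slope',np.polyfit(k[:,0],k[:,1],1))
    k=box(c,.515,.539,.045,.105,.034,.041); print(' lip',len(k),np.polyfit(k[:,1]-.0755,k[:,0],1))
E
```

```text
w1
 yaw scores 0.04000000000000001 [1163.3 1206.4 1254.5 1310.8 1376.5 1454.1 1540.8 1633.4 1727.9 1815.7
 1887.9 1937.2 1960.2 1955.4 1925.2 1873.3 1809.  1737.1 1664.  1593.1
 1526.7 1464.7]
 x edges [(np.float64(-19.2), np.float64(-6.0)), (np.float64(-17.5), np.float64(0.6)), (np.float64(-15.5), np.float64(-3.7)), (np.float64(-2.2), np.float64(8.5)), (np.float64(1.3), np.float64(5.9)), (np.float64(4.3), np.float64(-14.6)), (np.float64(10.8), np.float64(9.7)), (np.float64(15.0), np.float64(1.0))]
 slot y edges [(np.float64(-52.5), np.float64(-8.7)), (np.float64(-50.2), np.float64(9.9)), (np.float64(-46.7), np.float64(-4.8)), (np.float64(-45.2), np.float64(4.6)), (np.float64(-41.7), np.float64(1.7)), (np.float64(-32.2), np.float64(-7.6)), (np.float64(-28.2), np.float64(1.3)), (np.float64(0.3), np.float64(-1.1)), (np.float64(26.3), np.float64(-2.5)), (np.float64(29.3), np.float64(9.3)), (np.float64(42.3), np.float64(-11.0)), (np.float64(45.0), np.float64(8.6)), (np.float64(50.0), np.float64(3.3)), (np.float64(52.0), np.float64(1.1))]
 wall y edges [(np.float64(-54.5), np.float64(2.6)
[... 3677 characters left out ...]
.3), np.float64(5.1))]
 wall y edges [(np.float64(-51.8), np.float64(-7.7)), (np.float64(-49.7), np.float64(9.7)), (np.float64(-45.7), np.float64(-7.8)), (np.float64(-40.0), np.float64(9.8)), (np.float64(-36.7), np.float64(2.0)), (np.float64(19.0), np.float64(2.2)), (np.float64(29.0), np.float64(-3.8)), (np.float64(36.0), np.float64(-3.0)), (np.float64(38.8), np.float64(-6.2)), (np.float64(43.5), np.float64(4.3)), (np.float64(46.5), np.float64(-1.6)), (np.float64(48.8), np.float64(8.3)), (np.float64(51.5), np.float64(1.8))]
 rect ((0.607338547706604, 0.008830152451992035), (0.2397131621837616, 0.12448342889547348), 89.9609146118164)
 side wall slope [0.0418 0.0983]
 lip 427 [-0.0416  0.5311]
```

>>> arm_command --pt "-1 1 -4 -3 0" --pt "-1 2 -8 -3 0" --pt "-1 3 -12 -3 0" --pt "-1 4 -16 -3 0" --pt "-1 5 -20 -3 0" --pt "-1 6 -24 -3 0" --pt "-1 7.8 -28 -3 0" --pt "-1 7.8 -28.6 -3 0" --pt "-1 7.8 -28.6 -3 0" --pt "-1 7.8 -28.6 -3 0"

```text
clock: 9.72
ee_pos: [0.5076, -0.2112, 0.1749]
orientation: [0.005, 3.139, -0.001]
force: [0.6, 0.8, 0.2]
gripper_width: 0.0916
grasp_force: 0.0
```

Run:
```python
from m import *
s=env.read_state(); print(s['ee_pos'],s['orientation'])
p=vision.capture('wrist');c=cloud(p); pickle.dump(p,open('w5.pkl','wb'));save(p,'w5'); print(p['pose'][:3,3])
t=vision.capture('top')
for q in (p,t):
    for n in ['holder_grip','label_holder','holder_card']:
        for r in nets.landmark_of(n,q)[:1]: print(n,r['score'],r['uv'],at_z(q,r['uv'],{'holder_grip':.052,'label_holder':0,'holder_card':.0475}[n]))
    c=cloud(q); k=box(c,.42,.5,-.26,-.15,.061,.075); rng(k,'holder top'); print(cv2.minAreaRect(k[:,:2].astype(np.float32)), np.polyfit(k[:,1]+.21,k[:,0],1))
    rng(box(c,.41,.5,-.26,-.15,.018,.031),'web level')
c=cloud(p)
s5=ortho(p,(.4547,-.2096),0,.067,np.arange(-.025,.025,.0002),np.arange(-.05,.05,.0002))
cv2.imwrite('pics/o5.png',s5[::-1,::-1])
```

```text
[ 0.5076 -0.2112  0.1749] [ 0.0046  3.1391 -0.0012]
[ 0.4237 -0.2104  0.3324]
holder_grip 0.6 [261.0, 117.0] [[ 0.4566 -0.2094  0.052 ]]
label_holder 0.86 [258.5, 105.6] [[ 0.4519 -0.2116  0.    ]]
holder_card 0.95 [260.5, 105.6] [[ 0.4478 -0.2098  0.0475]]
holder top 1169 [[0.4515, -0.2409, 0.0616], [0.4564, -0.2095, 0.0666], [0.462, -0.1789, 0.0681]]
((0.4565581977367401, -0.2098640352487564), (0.011365619488060474, 0.06320040673017502), 0.5187740325927734) [-0.0088  0.4565]
web level 335 [[0.4479, -0.241, 0.0182], [0.4491, -0.2075, 0.0266], [0.4515, -0.1785, 0.0306]]
holder top 0 Traceback (most recent call last):
  File "<stdin>", line 8, in <module>
    raise TypeError("expected non-empty vector for x")
TypeError: expected non-empty vector for x
```

View pics/w5.png

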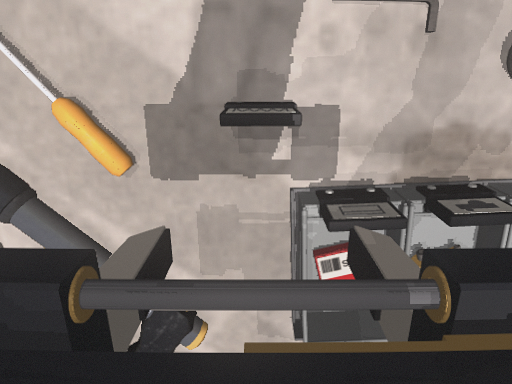

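Run:
```python
from m import *
s=env.read_state(); print(s['joint_pos'],s['ee_pos'])
```

```text
[ 0.3898  0.3497 -0.0589  1.8693  0.025   0.9232  1.8921] [ 0.5072 -0.2086  0.1737]
```

>>> arm_command --pt "-1 1 0 0 7" --pt "-1 2 0 0 14" --pt "-1 3 0 0 21" --pt "-1 4 0 0 28" --pt "-1 5.1 0 0 35" --pt "-1 5.1 0 0 42" --pt "-1 5.1 0 0 49" --pt "-1 5.1 0 0 56" --pt "-1 5.1 0 0 63" --pt "-1 5.1 0 0 70" --pt "-0.3 5.1 0 0 77" --pt "-0.3 5.1 0 0 84"

```text
clock: 11.12
ee_pos: [0.4559, -0.2092, 0.1737]
orientation: [-2.108, -2.329, -0.0]
force: [-0.0, 0.8, -0.2]
gripper_width: 0.0828
grasp_force: 0.0
```

>>> arm_command --pt "-0.2 0 0 0 5.5" --pt "-0.2 0 0 0 5.5" --pt "-0.2 0 0 0 5.5" --pt "-0.2 0 0 0 5.5"

```text
clock: 11.45
ee_pos: [0.4559, -0.2094, 0.1736]
orientation: [-2.208, -2.235, -0.0]
force: [0.2, 0.0, -0.2]
gripper_width: 0.0575
grasp_force: 0.0
```

Run:
```python
from m import *
from scipy.spatial.transform import Rotation as R
for _ in range(3):
    p=vision.capture('wrist'); s=env.read_state(); print(s['ee_pos'],R.from_rotvec(s['orientation']).as_matrix()[:,1])
c=cloud(p); k=box(c,.42,.49,-.26,-.16,.061,.075); rng(k,'holder top'); print(s['joint_pos'][6])
```

```text
[ 0.4558 -0.2095  0.1736] [ 0.9999  0.0115 -0.    ]
[ 0.4558 -0.2096  0.1736] [ 0.9999  0.0108 -0.    ]
[ 0.4558 -0.2096  0.1736] [0.9999 0.0103 0.    ]
holder top 941 [[0.4516, -0.2402, 0.0626], [0.4568, -0.2078, 0.0665], [0.4618, -0.1779, 0.0682]]
0.4567437309108205
```

>>> arm_command --pt "-0.2 0 0.07 3 0" --pt "-0.2 0 0.07 6 0" --pt "-0.2 0 0.07 9 0" --pt "-0.2 0 0.07 11 0" --pt "-0.2 0 0.07 13 0" --pt "-0.2 0 0.07 14 0" --pt "-0.2 0 0.07 14 0" --pt "-0.2 0 0.07 14 0"

```text
clock: 12.27
ee_pos: [0.4563, -0.2098, 0.0336]
orientation: [-2.211, -2.231, 0.001]
force: [0.5, -0.4, 0.5]
gripper_width: 0.0548
grasp_force: 0.0
```

>>> arm_command --pt "0.4 0 0 0 0" --pt "0.6 0 0 0 0" --pt "0.8 0 0 0 0" --pt "1 0 0 0 0" --pt "1 0 0 0 0" --pt "1 0 0 0 0" --pt "1 0 0 0 0" --pt "1 0 0 0 0" --newtons 40

```text
clock: 12.93
ee_pos: [0.4565, -0.2097, 0.0338]
orientation: [2.212, 2.231, 0.0]
force: [-0.8, 0.0, 2.8]
gripper_width: 0.0099
grasp_force: 40.0
```

>>> arm_command --pt "1 0 0 -2 0" --pt "1 0 0 -5 0" --pt "1 0 0 -8 0" --pt "1 0 0 -11 0" --pt "1 1.5 0 -13 0" --pt "1 4 0.5 -13 0" --pt "1 7 1 -13 0" --pt "1 10 2 -13 0" --pt "1 13 3 -13 0" --pt "1 16 4 -13 0" --pt "1 19 5 -13 0" --pt "1 22 6 -13 -0.5"

```text
clock: 13.93
ee_pos: [0.5145, 0.0123, 0.1636]
orientation: [-2.202, -2.24, 0.0]
force: [0.5, -0.7, -0.6]
gripper_width: 0.0102
grasp_force: 40.0
```

>>> arm_command --pt "1 3 0.8 0 -1" --pt "1 5 1.4 0 -1.3" --pt "1 6.3 1.7 0 -1.3" --pt "1 6.3 1.7 0 -1.3" --pt "1 6.3 1.7 0 -1.3" --pt "1 6.3 1.7 0 -1.3"

```text
clock: 14.43
ee_pos: [0.53, 0.0721, 0.1634]
orientation: [2.179, 2.263, -0.002]
force: [-0.2, -0.7, -1.2]
gripper_width: 0.01
grasp_force: 40.0
```

Run:
```python
from m import *
from scipy.spatial.transform import Rotation as R
p=vision.capture('wrist'); save(p,'w6'); pickle.dump(p,open('w6.pkl','wb'))
for _ in range(2):
    q=vision.capture('scene'); s=env.read_state(); print(s['ee_pos'],R.from_rotvec(s['orientation']).as_matrix()[:,1:],s['force'],s['grasp_force'])
c=cloud(p); k=box(c,.48,.58,.02,.13,s['ee_pos'][2]-.04,s['ee_pos'][2]+.04); rng(k,'holder etc')
for n in ['holder_grip','label_holder','holder_card']:
    h={'holder_grip':.019,'label_holder':-.033,'holder_card':.0145}[n]+s['ee_pos'][2]
    for w in (p,q):
        for r in nets.landmark_of(n,w)[:2]: print(n,r['score'],r['uv'],at_z(w,r['uv'],h))
for r in nets.landmark_of('lip_top',p)[:2]: print(r['score'],at_z(p,r['uv'],.038))
cv2.imwrite('pics/s6.png',cv2.resize(cv2.cvtColor(q['color'][80:230,130:330],cv2.COLOR_RGB2BGR),(800,600)))
```

```text
[0.5301 0.0719 0.1636] [[ 0.9993 -0.0004]
 [ 0.0372 -0.0009]
 [-0.0004 -1.    ]] [-0.0679  0.1915 -0.3469] 39.99713838100433
[0.5302 0.0722 0.1637] [[ 0.9993 -0.0003]
 [ 0.0373 -0.0006]
 [-0.0003 -1.    ]] [-0.1449  0.5797 -0.0292] 39.99727249145508
holder etc 5487 [[0.5099, 0.0421, 0.138], [0.5295, 0.0841, 0.1924], [0.5494, 0.1042, 0.2016]]
holder_grip 0.81 [257.0, 264.1] [[0.529  0.0728 0.1827]]
holder_grip 0.77 [172.8, 110.2] [[0.5374 0.0692 0.1827]]
label_holder 0.6 [256.3, 217.7] [[0.5281 0.0735 0.1307]]
label_holder 0.75 [173.4, 131.3] [[0.5313 0.0678 0.1307]]
holder_card 0.56 [249.3, 259.6] [[0.5253 0.0723 0.1782]]
holder_card 0.73 [165.0, 114.4] [[0.5157 0.0744 0.1782]]
0.73 [[0.5321 0.0723 0.038 ]]
```

View pics/w6.png

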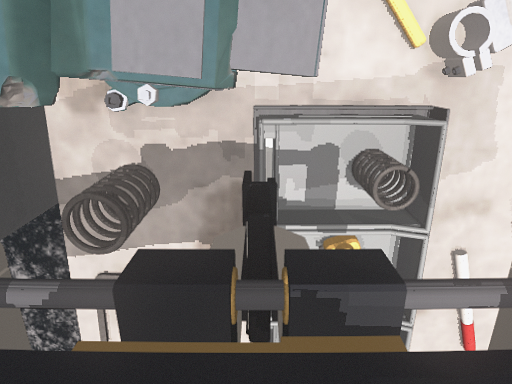

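The wrist view shows the holder held upright at (258,200), the coil standing in the bin (385,180), lip along column ~260. Checking slot edges from this second viewpoint.

Run:
```python
from m import *
from scipy.ndimage import gaussian_filter1d as gf
p=pickle.load(open('w6.pkl','rb')); O=(.531,.0743); d=.00025; yw=.04; print(p['pose'][:3,3])
def E(g,x,t): 
    g=np.gradient(gf(g,2)); print([(round(float(x[i])*1000,1),round(float(g[i]),1)) for i in range(1,len(g)-1) if abs(g[i])>abs(g[i-1]) and abs(g[i])>=abs(g[i+1]) and abs(g[i])>t])
xs=np.arange(-.02,.03,d)
for a,b in ((.02,.026),(.033,.040)): E(ortho(p,O,yw,.038,xs,np.arange(a,b,d)).mean(1),xs,.8)
ys=np.arange(.01,.06,d); E(ortho(p,O,yw,.036,np.arange(.004,.009,d),ys).mean(0),ys,1)
E(ortho(p,O,yw,.044,np.arange(.03,.05,d),np.arange(.03,.06,d)).mean(0),np.arange(.03,.06,d),1)
o=ortho(p,O,yw,.038,np.arange(.03,-.02,-.0002)[:],np.arange(.06,-.02,-.0002)); cv2.imwrite('pics/o6.png',cv2.resize(o,None,fx=2,fy=2))
c=cloud(p); k=box(c,.50,.56,.09,.13,.10,.21); rng(k,'holder +y end'); k=k[k[:,2]<.16]; rng(k,'low part')
```

```text
[0.5269 0.1562 0.321 ]
[(-13.7, 2.2), (-6.2, -7.3), (-1.2, 8.9), (1.3, -6.2), (4.0, 12.4), (6.5, 1.4), (10.0, -15.9), (12.5, 10.7), (14.3, -3.5), (16.0, 5.9)]
[(-6.7, -10.6), (-5.2, 1.3), (-3.7, -7.9), (-2.0, 8.1), (-0.2, 7.4), (1.0, -3.6), (2.8, 5.8), (11.5, -7.9), (13.3, 5.9), (14.3, -1.9), (15.5, 5.7)]
[(23.5, 9.4), (31.5, -7.6), (36.3, -2.0), (42.3, -5.4), (44.3, 6.9), (47.0, -10.8), (51.0, 7.5), (54.8, -3.0), (57.3, -2.5), (58.8, 11.4)]
[(43.8, -6.7), (45.5, 5.6), (48.3, -8.8), (50.0, 5.6), (51.3, -3.9), (52.5, 4.0), (55.5, -4.0), (57.0, 2.2), (58.0, -3.0), (59.3, 8.0)]
holder +y end 2022 [[0.5202, 0.0902, 0.1338], [0.5287, 0.1018, 0.1865], [0.5375, 0.1043, 0.1973]]
low part 549 [[0.52, 0.0903, 0.1317], [0.5281, 0.1021, 0.1557], [0.5379, 0.1043, 0.1597]][ WARN:0@0.349] global loadsave.cpp:1063 imwrite_ Unsupported depth image for selected encoder is fallbacked to CV_8U.
```

View pics/o6.png

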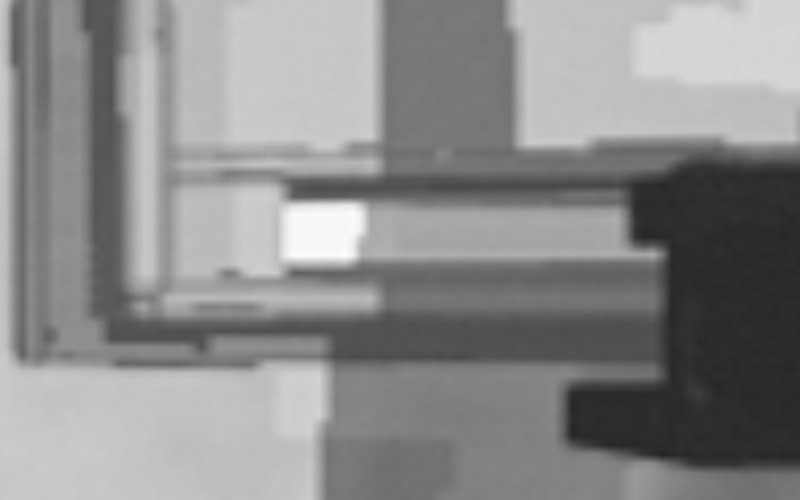

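Slot end and lip agree with the earlier fit; centre (0.531, 0.0746). Correcting by ~2 mm and lowering to just above the lip.

>>> arm_command --pt "1 0.24 0.12 1 -0.2" --pt "1 0.24 0.12 3 -0.2" --pt "1 0.24 0.12 5 -0.2" --pt "1 0.24 0.12 6.5 -0.2" --pt "1 0.24 0.12 7.5 -0.2" --pt "1 0.24 0.12 8.2 -0.2" --pt "1 0.24 0.12 8.2 -0.2" --pt "1 0.24 0.12 8.2 -0.2"

```text
clock: 15.6
ee_pos: [0.5316, 0.0766, 0.0815]
orientation: [-2.172, -2.269, 0.0]
force: [0.5, 0.6, -0.9]
gripper_width: 0.0097
grasp_force: 40.0
```

Run:
```python
from m import *
from scipy.spatial.transform import Rotation as R
p=vision.capture('wrist')
for _ in range(2):
    q=vision.capture('scene'); s=env.read_state(); print(s['ee_pos'],R.from_rotvec(s['orientation']).as_matrix()[:,1],s['force'],s['grasp_force'])
c=cloud(p); k=box(c,.50,.56,.09,.13,.05,.13); rng(k,'holder +y end')
w=p['color'][130:330,150:400]; v=q['color'][120:220,120:245]
cv2.imwrite('pics/m7.png',cv2.cvtColor(np.hstack([cv2.resize(w,(400,320)),cv2.resize(v,(400,320))]),cv2.COLOR_RGB2BGR))
```

```text
[0.5323 0.0767 0.0824] [0.999  0.0436 0.0015] [ 0.438  -0.1899 -0.7742] 39.99721705913544
[0.5324 0.0767 0.0826] [0.999  0.0436 0.0018] [-0.0012 -0.8249 -0.4528] 39.99722421169281
holder +y end 2323 [[0.5218, 0.0904, 0.0536], [0.5302, 0.1053, 0.1089], [0.5392, 0.1089, 0.1155]]
```

View pics/m7.png

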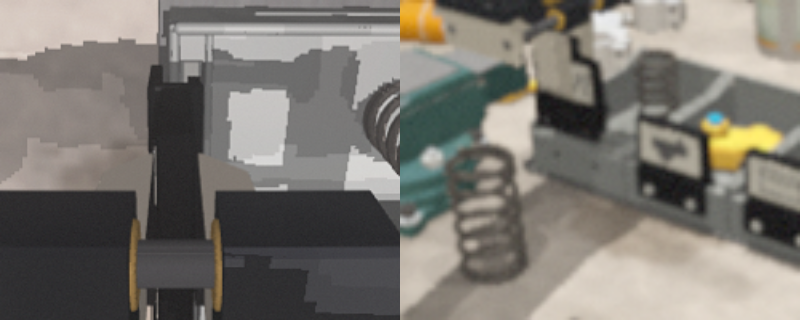

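Left half: holder over the lip near (180,120); right: card facing out, coil upright at (655,75). About 2 mm too far in y; trimming and re-checking.

>>> arm_command --pt "1 -0.21 -0.11 0 0.2" --pt "1 -0.21 -0.11 0 0.2" --pt "1 -0.21 -0.11 0 0.2" --pt "1 -0.21 -0.11 0 0.2"

```text
clock: 16.08
ee_pos: [0.5307, 0.0744, 0.082]
orientation: [2.176, 2.265, 0.001]
force: [-0.1, 0.4, -1.4]
gripper_width: 0.0101
grasp_force: 40.0
```

Run:
```python
from m import *
from scipy.spatial.transform import Rotation as R
for _ in range(3):
    p=vision.capture('wrist'); s=env.read_state(); print(s['ee_pos'],R.from_rotvec(s['orientation']).as_matrix()[:,1],s['force'])
c=cloud(p); k=box(c,.50,.56,.09,.13,.05,.13); rng(k,'holder +y end')
```

```text
[0.5306 0.0745 0.0819] [0.9992 0.0401 0.0004] [-0.3001  0.4317  0.233 ]
[0.5306 0.0745 0.0818] [0.9992 0.0401 0.0002] [ 0.0989 -0.6688 -1.4432]
[0.5305 0.0744 0.0817] [0.9992 0.0401 0.0001] [-0.6252 -0.6333  0.1644]
holder +y end 2171 [[0.5208, 0.0903, 0.0534], [0.5292, 0.1036, 0.1073], [0.5383, 0.1067, 0.1157]]
```

>>> arm_command --pt "1 0 0.05 0.3 0" --pt "1 0 0.05 0.6 0" --pt "1 0 0.05 0.9 0" --pt "1 0 0.05 1.2 0" --pt "1 0 0.05 1.5 0" --pt "1 0 0.05 1.8 0" --pt "1 0 0.05 2.1 0" --pt "1 0 0.05 2.2 0" --pt "1 0 0.05 2.2 0" --newtons 50

```text
clock: 16.98
ee_pos: [0.5307, 0.0744, 0.0592]
orientation: [-2.176, -2.265, 0.001]
force: [-1.3, 0.2, -0.8]
gripper_width: 0.0094
grasp_force: 50.0
```

Tongue is 12 mm into the slot without force. Pushing on slowly.

>>> arm_command --pt "1 0 0 0.2 0" --pt "1 0 0 0.4 0" --pt "1 0 0 0.5 0" --pt "1 0 0 0.6 0" --pt "1 0 0 0.7 0" --pt "1 0 0 0.8 0" --pt "1 0 0 0.9 0" --pt "1 0 0 0.9 0"

```text
clock: 17.65
ee_pos: [0.5314, 0.0745, 0.0512]
orientation: [2.176, 2.265, 0.001]
force: [-1.7, -0.7, 7.1]
gripper_width: 0.01
grasp_force: 50.0
```

>>> arm_command --pt "1 0 0 0.1 0" --pt "1 0 0 0.2 0" --pt "1 0 0 0.3 0" --pt "1 0 0 0.35 0" --pt "1 0 0 0.35 0" --pt "1 0 0 0.35 0"

```text
clock: 18.15
ee_pos: [0.5315, 0.0745, 0.0496]
orientation: [2.176, 2.265, 0.001]
force: [-7.0, -0.7, 23.7]
gripper_width: 0.0096
grasp_force: 50.0
```

>>> arm_command --pt "1 0 0 0 0" --pt "1 0 0 0 0" --pt "1 0 0 0 0" --pt "1 0 0 0 0" --pt "1 0 0 0 0" --pt "1 0 0 0 0"

```text
clock: 18.65
ee_pos: [0.5315, 0.0745, 0.0496]
orientation: [2.176, 2.265, 0.002]
force: [-7.3, -1.0, 23.4]
gripper_width: 0.0096
grasp_force: 50.0
```

Run:
```python
from m import *
from scipy.spatial.transform import Rotation as R
for n in ('wrist','wrist','top','scene','scene'):
    p=vision.capture(n); s=env.read_state(); print(s['ee_pos'],R.from_rotvec(s['orientation']).as_matrix()[:,2],s['force'],s['wrist_torque'],s['grasp_force'])
    if n=='wrist':
        c=cloud(p); rng(box(c,.50,.56,.093,.13,.045,.09),'holder +y end'); k=box(c,.6,.68,.03,.12,.06,.09);rng(k,'coil')
cv2.imwrite('pics/s8.png',cv2.resize(cv2.cvtColor(p['color'][110:220,130:260],cv2.COLOR_RGB2BGR),(650,550)))
```

```text
[0.5315 0.0745 0.0496] [ 0.0009  0.0004 -1.    ] [-7.5171 -1.546  23.3806] [-0.3453  1.7176  0.025 ] 50.01010537147522
holder +y end 1906 [[0.5244, 0.0934, 0.0451], [0.5315, 0.106, 0.074], [0.5583, 0.1236, 0.0835]]
coil 1544 [[0.617, 0.0684, 0.0601], [0.6239, 0.0857, 0.07], [0.6509, 0.095, 0.0737]]
[0.5315 0.0745 0.0496] [ 0.0008  0.0004 -1.    ] [-6.6081 -1.5309 22.8939] [-0.3577  1.7095 -0.0402] 50.01003921031952
holder +y end 1888 [[0.5244, 0.0934, 0.0451], [0.5314, 0.106, 0.0744], [0.5587, 0.1235, 0.0835]]
coil 1514 [[0.6169, 0.0683, 0.0602], [0.6235, 0.0855, 0.0702], [0.6509, 0.095, 0.0737]]
[0.5315 0.0745 0.0495] [ 0.0009  0.0004 -1.    ] [-6.7825 -0.5534 24.9476] [-0.3996  1.777   0.0258] 50.01010179519653
[0.5315 0.0745 0.0496] [ 0.0008  0.0004 -1.    ] [-7.145  -1.0524 23.6544] [-0.3145  1.6667  0.0192] 50.00997304916382
[0.5315 0.0745 0.0495] [ 0.0008  0.0004 -1.    ] [-6.9898 -0.7507 24.2894] [-0.3592  1.674   0.022 ] 50.00994622707367
```

View pics/s8.png

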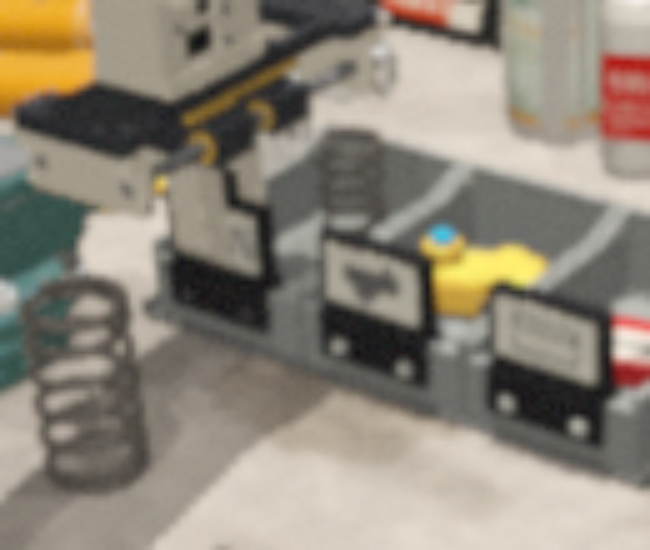

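The holder sits at the same height as its neighbours (220,250), top at 83 mm as expected. The coil is upright and the push is a steady 24 N. Handing in.

```bash
python3 -c "
from workcell import workorder
print(workorder.hand_in())"
```

```text
the job is handed in; nothing more can be done
None
```

The coil spring stands upright and released in the empty bin. The label holder is home on that bin's lip, card to the front, gripped at 50 N and held down with about 24 N for you to put the screws in. The job is handed in, but no verdict came back.

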